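Slide a loaded flask carrier across the gap onto the imager stage

TASK

Slide the nose-heavy flask carrier tray from the white loading shelf across the open gap, between the guides of the imager's stage, keeping it level all the way: hold its tail down so that the nose does not sag into the gap, and slide it, do not lift and carry it. Then push it fully home against the rubber buffer at the far end, pressing for a moment with a light push of about 10 newtons (never over 20), and let go so that it stays resting flat on the stage against the buffer. Handle it gently and leave everything else where it stands.

Things in the scene. Friction and masses are not known exactly. Their poses are not given: they have to be found in the camera images.
- tray: Aluminium carrier tray, 200 x 110 mm, 12 mm rims, 0.5 to 0.8 kg, a clear culture flask clamped over its front half (top 34 mm up), so its centre of mass lies about 63 mm behind its nose. Origin: centre of the underside; x to the nose, z up. The underside curves up 4 mm over the nose's last 15 mm; the nose is an upright lip 7 to 21 mm above the underside.
- tray_handle (a point): Grip point on the tray's handle, 34 mm above the tray's underside, 80 mm behind its middle. The handle is an upright plate 12 mm thick along the tray's x, 70 mm wide along y, top 50 mm above the underside. Free in front of it for 65 mm; the tray's tail ends 14 mm behind it.
- tray_nose (a point): Front end of the tray, at underside height, mid-width (100 mm ahead of the tray's origin).
- tray_tail (a point): Rear end of the tray, at underside height, mid-width (100 mm behind the tray's origin).
- shelf: White loading shelf, fixed, flat top 100 mm above the bench, no guides. Origin: at bench level under its exit edge, in the tray's lane; x points across the gap to the imager, z up. It reaches from x = -260 to 0 mm and y = -152 to 82 mm; the tray stands about y = 0.
- stage: Black stage of the white imager, fixed, past an open gap of 98 to 115 mm; top 98 mm above the bench, 2 mm below the shelf's. Origin: at bench level under the middle of its entry edge; x = sliding direction (within 0.03 rad of the shelf's x), z up. Up to 12 mm to the side of the shelf's lane. The imager's body, 165 mm high, begins at x = 275 mm; nothing hangs over the stage.
- guides (a point): Middle of the mouth between two aluminium guide bars on the stage, 12 mm high, 120 mm apart, running along the stage's x from its entry edge to 200 mm; the first 30 mm are flared to about 129 mm. This point lies on the stage's top, 30 mm from the entry edge; axes as the stage's.
- stop: Steel bar fixed across the stage's end; origin: its middle at stage height, stage x = 258 mm; axes as the stage's. Before it a carriage bears a black rubber buffer, 84 mm wide, 4 to 26 mm above the stage. The carriage's setting differs each time and no reading gives it: the buffer's face lies at stage x = 201 to 227 mm. The rubber yields about 1 mm per 8 N, up to 4 mm.
- plunger (a joint): Steel sensing pin, 10 mm across, 19 mm above the stage, that stands 8 mm out of the middle of the buffer's face and is pushed in by the tray's nose lip. 0 = free, 0.008 m = flush with the rubber face, the tray's nose touching it (it rides with the rubber, so it reads no more when pressed harder). Its own spring is very weak (under 1.5 N); the tray's sliding friction is several newtons and adds to the force felt at the hand.
- jar: Small capped jar, 40 mm across, 50 mm high, standing on the loading shelf beside the tray. Bystander; origin: centre of the underside.
- vial: Small capped vial, 28 mm across, 60 mm high, standing on the bench next to the gap. Bystander; origin: centre of the underside.
- reagent: Reagent bottle, 70 mm across, 160 mm high, on the bench. Bystander; origin: centre of the underside.
- beaker: Glass beaker, 70 mm across, 90 mm high, on the bench. Bystander; origin: centre of the underside.
- tip_box: Pipette tip box, 122 x 87 x 70 mm, on the bench beside the shelf's tail end. Bystander; origin: centre of the underside.
- counter: Hand tally counter, 50 x 60 x 38 mm, on the bench beside the imager's stage. Bystander; origin: centre of the underside.
Mind the look-alikes: they are no part of the job. There is more than one size of the tray; the job needs the middle-sized.

How it is judged (in metres and radians):
On the way, in this order (a step that is already met when the one before it is completed fails the run):
1. the tray bridges the gap: its nose is over the stage between the guides while its tail is still on the shelf, and it is level and low (x of tray_nose in the frame of stage above 0.025 m and x of tray_tail in the frame of shelf below -0.002 m and angle between tray's own z axis and vertical below 0.05 rad and z of tray_nose in the frame of stage below 0.106 m), for 0.1 s.
2. the tray's nose is pressed against the buffer with more than 3 N for 0.2 s (contact force between tray and stop above 3 N and value of joint plunger above 0.007 m), for 0.2 s.
At the end, for the whole second after the job is handed in: The tray rests flat (within 3 mm in height and 0.03 rad) on the stage between the guides (within 9 mm of their middle line), its whole length on the stage, its nose within 2.5 mm of the buffer (sensing pin in by more than 5.5 mm), still (under 10 mm/s) and released (value of joint plunger above 0.0055 m and x of tray_tail in the frame of stage above -0.004 m and y of tray in the frame of stage between -0.009 and 0.009 m and z of tray in the frame of stage between 0.095 and 0.101 m and angle between tray's own z axis and vertical below 0.03 rad and linear speed of tray below 0.01 m/s and contact force between the fingers and tray below 0.1 N); the robot touches nothing.
It fails at once if the tray sags or tips more than 0.06 rad (angle between tray's own z axis and vertical above 0.06 rad).
It fails at once if the tray is lifted and carried (its middle more than 12 mm above the shelf's top) (z of tray in the frame of shelf above 0.112 m).
It fails at once if the tray is pressed against the buffer with more than 20 N (contact force between tray and stop above 20 N).
It fails at once if the tray is pressed on the shelf or the imager with more than 40 N (contact force between tray and shelf above 40 N or contact force between tray and stage above 40 N).
It fails at once if another thing on the bench is moved by more than 20 mm (distance of any of jar, vial, reagent, beaker, tip_box, counter from where it was at the start of the episode above 0.02 m).
It also fails if it takes over 72 s, if anything falls off the work surface, if the arm or the gripper's body presses on something with over 40 N, if the wrist force passes 120 N, or if a joint passes its speed limit or range.

ROBOT

A 7-joint arm with a two-finger parallel gripper is mounted at the origin on the work surface. World frame = base frame: x ahead of the robot, y to its left, z up, the work surface at z = 0. Lengths are in mm, angles in degrees, forces in N, time in s.
With the tool pointing down it reaches from about 425 to 800 mm from the base axis. Payload 8.3 kg.
Tool frame: the origin (TCP) lies where the fingers leave the gripper's body, on its centre line; the fingertips stand ctrl.tcp_to_tips ahead of it and the grasp point (between the pads) lies 54 mm ahead of it (ctrl.tcp_to_tips is the distance from the TCP to the fingertips, in mm); z points along the fingers, y is the line along which they close (so a half turn about z gives the same grasp; the last joint's range is limited). The gripper opens to 85 mm and grips with 20 to 120 N. Pads are 22 mm wide; open, the fingers measure 114 mm over their backs; the gripper's body (76 mm by 85 mm) begins 54 mm behind the grasp point. The pads swing forward as they close: fully open they stand 13 mm farther back than shut.
Start: joints at [63.891, 21.967, 0.94, 78.501, -0.361, 79.538, -2.664], TCP at [239.268, -577.373, 303.879] pointing down, gripper open.
Joint ranges: [-169.22, 169.22], [-14.56, 117.87], [-87.37, 89.26], [10.42, 133.3], [-82.24, 262.24], [0.94, 117.77], [-172.7, 172.7]. Speed limits (degrees/s): [136.94, 136.94, 172.46, 172.46, 180, 180, 180].

INTERFACE

Orientations are given as [roll, pitch, yaw] about the fixed x, y, z axes, in that order (R = Rz(yaw) Ry(pitch) Rx(roll)).
In Python, from plant import ctrl gives the robot as it stands.
- The arm moves only by the tool step_arm, never from a script. Its argument "moves" is a list of rows, each an object of numbers: "dx", "dy", "dz": the shift along the tool's x, y, z as a fraction of full scale; "rx", "ry", "rz": the turn, a rotation vector about the tool's x, y, z as a fraction of full scale; "grip": the opening, from -1 (shut) to 1 (fully open). In form: [{"dx": .., "dy": .., "dz": .., "rx": .., "ry": .., "rz": .., "grip": ..}, ...]. A call has 1 to 5 rows; each row shifts and turns the commanded pose from where the row before left it, along the tool's axes as they then stand; what a row does not reach is not made up. Full scale, the value 1, is 0.03 m for a shift and 4 degrees for a turn. A row lasts 1/12 s, in which the tool goes at most 41.7 mm and 7.16 degrees, less where a joint would pass 70% of its speed; a pose out of reach is approached as far as the arm can. A call with a number of a shift or a turn outside -1 to 1 is refused whole. A call with a gripper value outside its range is refused whole. The fingers move at their own pace and stop on an object; the grip force is fixed at half the most. Time passes only in rows, so rows that do not move let the fingers close. It gives the time, the measured TCP pose, the force, the opening and the grip force at its end, in the units of the state.
- ctrl.read_state(): the state, without advancing time (a new reading comes with each control period).
- ctrl.camera(name): name is "side" or "top"; returns a dict with "img" (400x640x3 uint8, red, green, blue), "intrinsics" (3x3 intrinsics, pixels), "rvec" (rotation vector, rad) and "tvec" (3), from world to camera coordinates, as OpenCV has them. Camera axes: x right, y down, z forward; pixel columns grow to the right and rows downward; lengths in mm; the calibration is good to about 2 mm. A picture is of the moment at which its call begins. There is no depth.
- ctrl.finish_job(): hands the job in; it is judged then, once.
Trained networks look in a picture, given as the dict that the camera call returned (one of the last four; its "shot" number tells which), for a name from the list of things; names that differ only in an ending like _2 or _b are one class to them, and where a whole thing is asked for, a point or a joint stands for the part that bears it (a point fixed in the world has none). Each returns a list of dicts, best first, with "p" (0 to 1); they miss things now and then, are a little off and sometimes report something else, mostly with a low value. They report only what shows in the picture. A call takes as long as a camera call. They do not tell look-alikes from the thing itself.
- ctrl.spot_in(picture, name): "bbox" ([centre column, centre row, width, height] in pixels, round what is visible of it).
- ctrl.spot_point(picture, name): "position" ([column, row] in pixels: a listed point, or the origin of a listed thing).
The state is a dict: "time": time; "joints": joint angles; "qvel": joint speeds; "tau": joint torques, N m; "eef_pos": TCP position; "orientation": TCP orientation; "wrist_force": force on the tool from outside, world axes, zero at the start; "ft_torque": the same for the moment, N m; "finger_gap": opening from 0.0 (shut) to 1.0 (fully open); "grasp_force": force on a finger pad.
Only numpy, scipy, OpenCV 4.12 (cv2) and the standard library are available. Lean on these libraries where they do the work, as an engineer would, in place of code of your own. Each camera call takes 0.05 s, during which the arm holds its last target. There are 200 camera calls.

## Working session

There is one attempt and no reset: what is moved stays moved. The work goes in short steps, Python scripts to look and compute and a tool call to move; the robot and the scene stay as the last step left them, time stands still between calls to the robot, and variables do not carry over. Pictures are saved under pics/ and viewed, at most 10 in all, crops included, and the job is handed in when it is done.

Besides the shell and the picture viewer there is one more tool, called after "Emit:" as name(argument=value, ...) on one line, values as JSON. step_arm: Moves the arm, as the interface text tells. Its arguments: {"type":"object","properties":{"moves":{"type":"array","items":{"type":"object","properties":{"dx":{"type":"number"},"dy":{"type":"number"},"dz":{"type":"number"},"rx":{"type":"number"},"ry":{"type":"number"},"rz":{"type":"number"},"grip":{"type":"number"}}}}},"required":["moves"]}

```bash
mkdir -p pics && ls && cat > h.py <<'E'
import numpy as np, cv2
from plant import ctrl
def ray(pic,uv,z):
    R=cv2.Rodrigues(np.array(pic["rvec"],float))[0];t=np.array(pic["tvec"],float).ravel()
    d=R.T@np.linalg.solve(np.array(pic["intrinsics"],float),[uv[0],uv[1],1.]);c=-R.T@t
    return c+d*(z-c[2])/d[2]
def proj(pic,p):
    return cv2.projectPoints(np.array([p],float),np.array(pic["rvec"],float),np.array(pic["tvec"],float),np.array(pic["intrinsics"],float),None)[0].ravel()
def save(pic,name,crop=None,k=1):
    im=pic["img"][:,:,::-1]
    if crop: im=im[crop[1]:crop[3],crop[0]:crop[2]]
    cv2.imwrite("pics/"+name,cv2.resize(im,None,fx=k,fy=k,interpolation=cv2.INTER_CUBIC))
E
python3 - <<'E'
from h import *
print(ctrl.tcp_to_tips, ctrl.read_state())
Z=dict(tray=100,tray_handle=134,tray_nose=100,tray_tail=100,shelf=0,stage=0,guides=98,stop=98,jar=100,vial=0,reagent=0,counter=0)
for n in("top","side"):
    p=ctrl.camera(n);save(p,n+"0.png")
    for k,z in Z.items():
        for d in ctrl.spot_point(p,k)[:4]:
            print(n,k,round(d["p"],2),np.round(d["position"]),np.round(ray(p,d["position"],z)))
E
```

```text
pics
72.6 {'time': 0.0, 'joints': array([63.89072317, 22.01315801,  0.93838562, 78.56449201, -0.36033005,
       79.53838678, -2.66658491]), 'qvel': array([-0.04320782,  0.00439424, -0.03340179,  0.0899304 , -0.0255472 ,
       -0.05905605, -0.0098964 ]), 'tau': array([-1.53303658e-04, -6.27590132e+01,  8.44287984e-01, -3.71820688e+01,
        1.66227354e-02,  1.42593172e-02, -7.06939454e-05]), 'eef_pos': array([ 239.11321081, -577.03450506,  302.87639073]), 'orientation': array([-1.79886841e+02,  2.76909374e-03,  2.25065829e+01]), 'wrist_force': array([-0.20123599, -0.82530758, -0.72332969]), 'ft_torque': array([ 0.00699512,  0.01780767, -0.02325186]), 'grasp_force': 0.0, 'finger_gap': 1.001428324192919}
top tray 0.96 [193. 308.] [212. 291. 100.]
top tray 0.69 [400. 287.] [ 255. -252.  100.]
top tray 0.67 [380. 209.] [ 459. -210.  100.]
top tray_handle 0.8 [179. 347.] [119. 315. 134.]
top tray_handle 0.68 [415. 208.] [ 457. -295.  134.]
top tray_handle 0.57 [420. 281.] [ 271. -299.  134.]
top tray_nose 0.96 [206. 261.] [333. 257. 100.]
top tray_nose 0.83 [343. 203.] [ 479. -111.  10
[... 1147 characters left out ...]
ray_nose 0.69 [362. 362.] [345. 319. 100.]
side tray_nose 0.24 [312. 254.] [489.  73. 100.]
side tray_tail 0.84 [399. 178.] [ 275. -242.  100.]
side tray_tail 0.78 [345. 154.] [ 451. -329.  100.]
side tray_tail 0.4 [341. 152.] [ 465. -333.  100.]
side shelf 0.71 [324. 228.] [482. -95.   0.]
side stage 0.88 [312. 255.] [504.   8.   0.]
side stage 0.25 [249. 262.] [674.  58.   0.]
side guides 0.56 [306. 242.] [514.  37.  98.]
side stop 0.57 [270. 322.] [553. 262.  98.]
side jar 0.63 [228. 241.] [715.  65. 100.]
side jar 0.59 [298. 171.] [ 584. -224.  100.]
side vial 0.6 [272. 230.] [637. -63.  -0.]
side reagent 0.73 [238. 209.] [ 763. -126.   -0.]
side counter 0.81 [251. 266.] [666.  72.   0.]
```

View pics/top0.png

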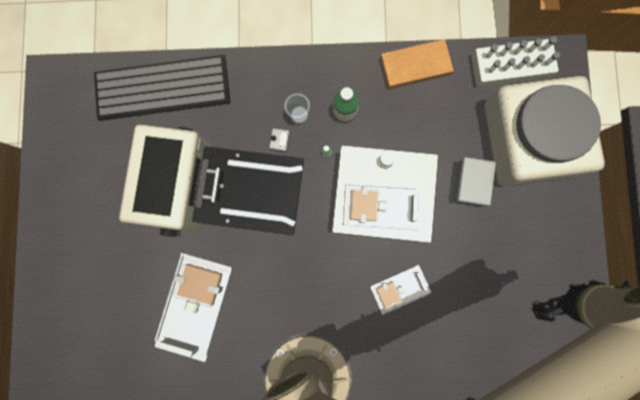

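View pics/side0.png

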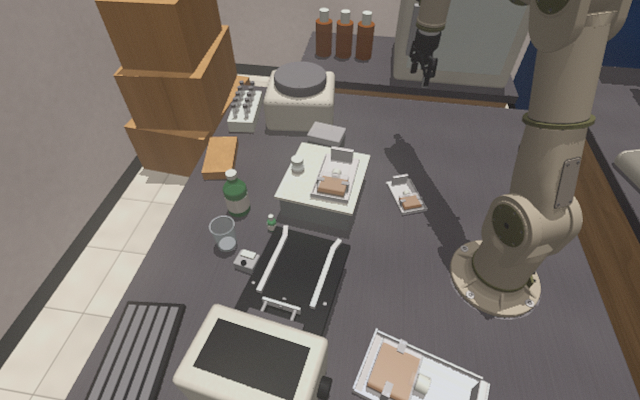

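Candidates for the tray in the top picture:
- (380,209) stands on the white shelf.
- (400,287) is smaller and on the bench.
- (193,308) is bigger and on the bench.

The one at (380,209) is the middle-sized one and stands on the shelf, so it fits. I'll confirm it in a crop and refine the lines.

```bash
python3 - <<'E'
from h import *
p=ctrl.camera("top");save(p,"crop1.png",(185,135,445,250),3)
s=ctrl.camera("side")
import collections
acc=collections.defaultdict(list)
Z=dict(tray=100,tray_handle=134,tray_nose=100,tray_tail=100,shelf=0,stage=0,guides=98,stop=98)
for i in range(4):
    for n in("top","side"):
        q=ctrl.camera(n)
        for k,z in Z.items():
            for d in ctrl.spot_point(q,k)[:4]:
                w=ray(q,d["position"],z)
                if d["p"]>.3 and w[0]>430 and w[0]<600: acc[k,n].append(w[:2])
for k,v in sorted(acc.items()): print(k,np.round(np.median(v,0)),len(v),np.round(np.std(v,0)))
g=cv2.cvtColor(p["img"],cv2.COLOR_RGB2GRAY)
m=(g>150).astype(np.uint8);m[:, :200]=0;m[:,306:]=0;m[:150]=0;m[235:]=0
n,l,st,c=cv2.connectedComponentsWithStats(m)
for i in range(1,n):
    if st[i,4]>40:
        pts=np.argwhere(l==i)[:,::-1]
        W=np.array([ray(p,u,110)[:2] for u in pts])
        v=cv2.fitLine(W[W[:,1]>60].astype(np.float32),cv2.DIST_HUBER,0,.01,.01).ravel()
        print(st[i],np.round(c[i]),"dir",np.degrees(np.arctan2(v[1],v[0])),"pt",v[2:],W[:,1].min(),W[:,1].max())
E
```

```text
('guides', 'side') [509.  32.] 5 [ 20. 100.]
('guides', 'top') [508.  31.] 6 [ 19. 128.]
('shelf', 'side') [486. -93.] 4 [ 3. 54.]
('shelf', 'top') [472. -85.] 3 [5. 1.]
('stage', 'side') [505.   9.] 4 [12. 22.]
('stage', 'top') [507.   8.] 4 [3. 4.]
('stop', 'side') [543. 266.] 4 [2. 4.]
('stop', 'top') [544. 262.] 4 [3. 4.]
('tray', 'side') [ 462. -212.] 4 [4. 7.]
('tray', 'top') [ 462. -211.] 5 [ 5. 36.]
('tray_handle', 'side') [ 459. -294.] 4 [3. 8.]
('tray_handle', 'top') [ 463. -288.] 7 [45. 61.]
('tray_nose', 'side') [ 481. -121.] 4 [7. 5.]
('tray_nose', 'top') [ 476. -109.] 4 [5. 5.]
('tray_tail', 'side') [ 455. -309.] 6 [ 15. 165.]
('tray_tail', 'top') [ 460. -308.] 6 [ 34. 234.]
[228 160  74  13 399] [265. 166.] dir 81.13648 pt [586.26636 127.7537 ] -1.5157924749718745 195.5186934509329
[203 168  16  34 137] [213. 184.] dir -9.001741 pt [537.0706  232.39279] 222.6339561396301 263.0345988741061
[220 208  75  18 408] [257. 215.] dir 81.15418 pt [454.52924 139.11101] 19.82850383148542 217.1069864885309
```

View pics/crop1.png

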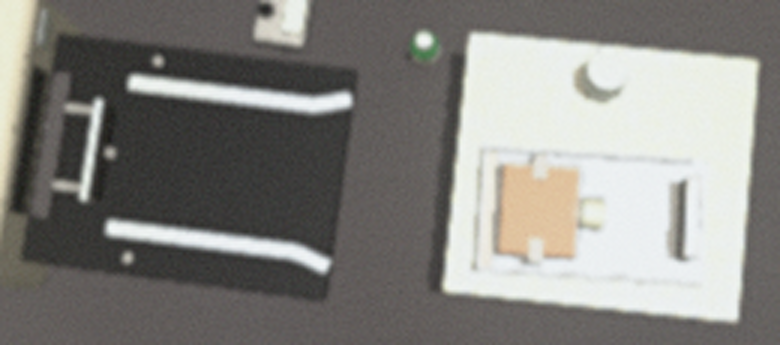

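The crop shows the middle-sized tray alone on the shelf. The flask is at crop (540,210), the handle plate at (683,218), and the rims run from (482,150) to (700,163). The guides are on the left, and the buffer bar is at (92,150).

```bash
cat >> h.py <<'E'
from scipy.spatial.transform import Rotation as Ro
def plan(target,yaw,n,pos=None,rot0=None):
    """even rows: world shift split over n rows, turn split too, in tool axes; prints fractions"""
    st=ctrl.read_state()
    p=np.array(st["eef_pos"] if pos is None else pos,float);R=Ro.from_euler("xyz",st["orientation"],degrees=True) if rot0 is None else rot0
    Rt=Ro.from_euler("xyz",[180,0,yaw],degrees=True)
    rv=(R.inv()*Rt).as_rotvec(degrees=True)/n; d=(np.array(target)-p)/n
    for i in range(n):
        print(np.round(R.inv().apply(d)/30,3),np.round(rv/4,3)); R=R*Ro.from_rotvec(rv,degrees=True)
E
python3 - <<'E'
from h import *
p=ctrl.camera("top")
f=lambda u,v,z:ray(p,(u/3+185,v/3+135),z)[:2]
for a,b,z in[((482,150),(700,163),112),((480,270),(698,284),112),((470,35),(757,60),100),((443,292),(738,321),100),((470,35),(443,292),100),((357,70),(326,299),98)]:
    A,B=f(*a,z),f(*b,z);print(np.round(A),np.round(B),np.degrees(np.arctan2(*(A-B)[::-1])),np.linalg.norm(A-B))
print("handle",f(690,218,150), "buffer bar",f(99,98,124),f(84,201,124))
plan([456,-292,265],-9,13)
E
```

```text
[ 525. -119.] [ 508. -311.] 84.94012258279687 191.90283587278887
[ 419. -115.] [ 402. -304.] 84.87159232326303 190.05309961345517
[ 632. -112.] [ 601. -368.] 83.15706403233922 257.7584702049225
[401. -82.] [ 369. -339.] 82.97506492585747 259.7671169060355
[ 632. -112.] [401. -82.] -7.5407940207372395 232.80511511810923
[603.  -9.] [397.  22.] -8.741248227109544 208.1389290842569
handle [ 456.80849478 -292.71572583] buffer bar [579.54039452 218.95696903] [487.97914958 232.11472432]
[ 0.794 -0.463  0.1  ] [-0.    -0.     0.606]
[ 0.773 -0.496  0.1  ] [-0.    -0.     0.606]
[ 0.752 -0.529  0.1  ] [-0.    -0.     0.606]
[ 0.729 -0.56   0.1  ] [-0.    -0.     0.606]
[ 0.704 -0.59   0.1  ] [-0.    -0.     0.606]
[ 0.679 -0.62   0.1  ] [-0.    -0.     0.606]
[ 0.652 -0.648  0.1  ] [-0.    -0.     0.606]
[ 0.624 -0.675  0.1  ] [-0.    -0.     0.606]
[ 0.595 -0.7    0.1  ] [-0.    -0.     0.606]
[ 0.565 -0.725  0.1  ] [-0.    -0.     0.606]
[ 0.533 -0.748  0.1  ] [-0.    -0.     0.606]
[ 0.501 -0.77   0.1  ] [-0.    -0.     0.606]
[ 0.468 -0.791  0.1  ] [-0.    -0.     0.606]
```

Emit:
step_arm(moves=[{"dx":0.8,"dy":-0.46,"dz":0.1,"rz":0.55,"grip":1},{"dx":0.78,"dy":-0.5,"dz":0.1,"rz":0.55,"grip":1},{"dx":0.76,"dy":-0.53,"dz":0.1,"rz":0.55,"grip":1},{"dx":0.74,"dy":-0.56,"dz":0.1,"rz":0.55,"grip":1},{"dx":0.72,"dy":-0.58,"dz":0.1,"rz":0.55,"grip":1}])

```text
validation failed for argument at $.mo...
```

Emit:
step_arm(moves=[{"dx":0.69,"dy":-0.61,"dz":0.1,"rz":0.55,"grip":1},{"dx":0.67,"dy":-0.63,"dz":0.1,"rz":0.55,"grip":1},{"dx":0.64,"dy":-0.66,"dz":0.1,"rz":0.55,"grip":1},{"dx":0.62,"dy":-0.68,"dz":0.1,"rz":0.55,"grip":1},{"dx":0.59,"dy":-0.7,"dz":0.1,"rz":0.55,"grip":1}])

```text
validation failed for argument at $.mo...
```

Emit:
step_arm(moves=[{"dx":0.56,"dy":-0.72,"dz":0.1,"rz":0.55,"grip":1},{"dx":0.54,"dy":-0.74,"dz":0.1,"rz":0.55,"grip":1},{"dx":0.51,"dy":-0.76,"dz":0.1,"rz":0.55,"grip":1},{"grip":1},{"grip":1}])

```text
validation failed for argument at $.mo...
```

```bash
python3 - <<'E'
from h import *
s=ctrl.camera("side");save(s,"s1.png",(250,90,450,230),4)
st=ctrl.read_state();print(st["time"],st["eef_pos"],st["orientation"],st["wrist_force"])
for k,z in dict(tray_handle=134,tray_nose=100,tray_tail=100).items():
    for d in ctrl.spot_point(s,k)[:3]: print(k,round(d["p"],2),np.round(ray(s,d["position"],z)))
print([proj(s,(457,-292,z)) for z in(150,134)])
plan([457,-292,190],-6,4)
E
```

```text
5.1 [ 239.28361857 -577.38165774  303.90720068] [ 1.79998993e+02 -4.50205617e-03  2.25101305e+01] [ 0.46389617 -0.09324009  0.53195302]
tray_handle 0.67 [699.  -8. 134.]
tray_handle 0.58 [ 458. -295.  134.]
tray_handle 0.56 [ 286. -202.  134.]
tray_nose 0.75 [ 479. -126.  100.]
tray_nose 0.58 [342. 313. 100.]
tray_nose 0.21 [548. 267. 100.]
tray_tail 0.83 [ 274. -244.  100.]
tray_tail 0.69 [ 456. -313.  100.]
[array([342.38773188, 148.92567681]), array([342.13657443, 152.90429063])]
[ 2.586 -1.502  0.949] [-0.    -0.     1.782]
[ 2.38  -1.812  0.949] [-0.    -0.     1.782]
[ 2.137 -2.093  0.949] [-0.    -0.     1.782]
[ 1.861 -2.342  0.949] [-0.    -0.     1.782]
```

View pics/s1.png

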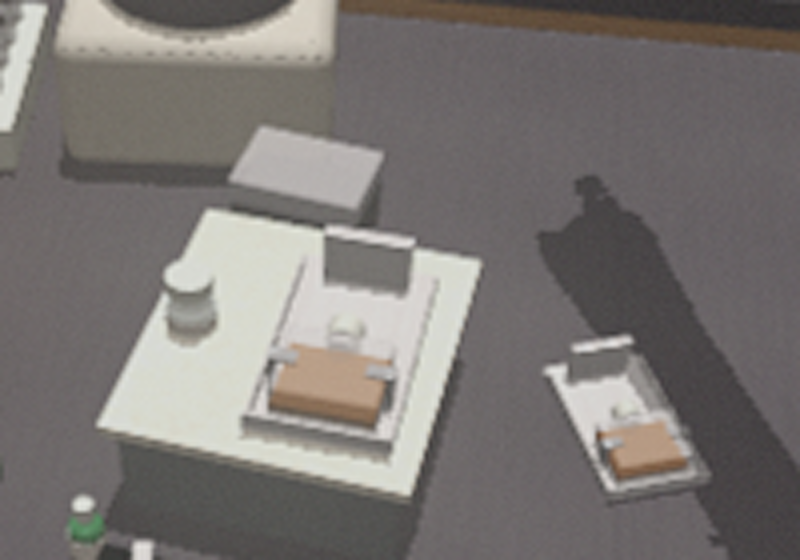

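The side crop shows the handle's top edge from crop (325,232) to (415,242), so its middle is at pixel (342.5,149). That matches my estimate of (457,-292,150). The arm didn't move because the move calls were refused, so I'll retry with all keys given.

Emit:
step_arm(moves=[{"dx":0.8,"dy":-0.46,"dz":0.1,"rx":0,"ry":0,"rz":0.55,"grip":1},{"dx":0.78,"dy":-0.5,"dz":0.1,"rx":0,"ry":0,"rz":0.55,"grip":1},{"dx":0.76,"dy":-0.53,"dz":0.1,"rx":0,"ry":0,"rz":0.55,"grip":1},{"dx":0.74,"dy":-0.56,"dz":0.1,"rx":0,"ry":0,"rz":0.55,"grip":1},{"dx":0.72,"dy":-0.58,"dz":0.1,"rx":0,"ry":0,"rz":0.55,"grip":1}])

```text
time: 5.67
eef_pos: [323.8, -465.7, 288.9]
orientation: [180.0, -0.0, 11.4]
wrist_force: [0.6, -0.0, -0.2]
finger_gap: 1.001
grasp_force: 0.0
```

Emit:
step_arm(moves=[{"dx":0.69,"dy":-0.61,"dz":0.1,"rx":0,"ry":0,"rz":0.55,"grip":1},{"dx":0.67,"dy":-0.63,"dz":0.1,"rx":0,"ry":0,"rz":0.55,"grip":1},{"dx":0.64,"dy":-0.66,"dz":0.1,"rx":0,"ry":0,"rz":0.55,"grip":1},{"dx":0.62,"dy":-0.68,"dz":0.1,"rx":0,"ry":0,"rz":0.55,"grip":1},{"dx":0.59,"dy":-0.7,"dz":0.1,"rx":0,"ry":0,"rz":0.55,"grip":1}])

```text
time: 6.08
eef_pos: [407.4, -355.9, 274.0]
orientation: [180.0, -0.0, 0.4]
wrist_force: [0.3, -0.4, 0.2]
finger_gap: 1.0
grasp_force: 0.0
```

Emit:
step_arm(moves=[{"dx":0.56,"dy":-0.72,"dz":0.1,"rx":0,"ry":0,"rz":0.55,"grip":1},{"dx":0.54,"dy":-0.74,"dz":0.1,"rx":0,"ry":0,"rz":0.55,"grip":1},{"dx":0.51,"dy":-0.76,"dz":0.1,"rx":0,"ry":0,"rz":0.55,"grip":1},{"dx":0,"dy":0,"dz":0,"rx":0,"ry":0,"rz":0,"grip":1},{"dx":0,"dy":0,"dz":0,"rx":0,"ry":0,"rz":0,"grip":1}])

```text
time: 6.5
eef_pos: [458.1, -290.0, 264.8]
orientation: [-180.0, 0.0, -5.8]
wrist_force: [-0.2, -0.4, -0.7]
finger_gap: 1.0
grasp_force: 0.0
```

```bash
python3 - <<'E'
from h import *
s=ctrl.camera("side");save(s,"s2.png",(250,60,450,210),4)
st=ctrl.read_state();print(st["time"],st["eef_pos"],st["orientation"],st["wrist_force"])
plan([457,-292,190],-5.5,4)
E
```

```text
6.55 [ 457.09449736 -291.71146301  264.90890082] [ 1.79988772e+02  1.16495830e-02 -5.99548516e+00] [ 0.33265469 -1.26323365 -0.38910548]
[-0.     0.002  0.624] [ 0.001  0.001 -0.031]
[-0.     0.002  0.624] [ 0.001  0.001 -0.031]
[-0.     0.002  0.624] [ 0.001  0.001 -0.031]
[-0.001  0.002  0.624] [ 0.001  0.001 -0.031]
```

View pics/s2.png

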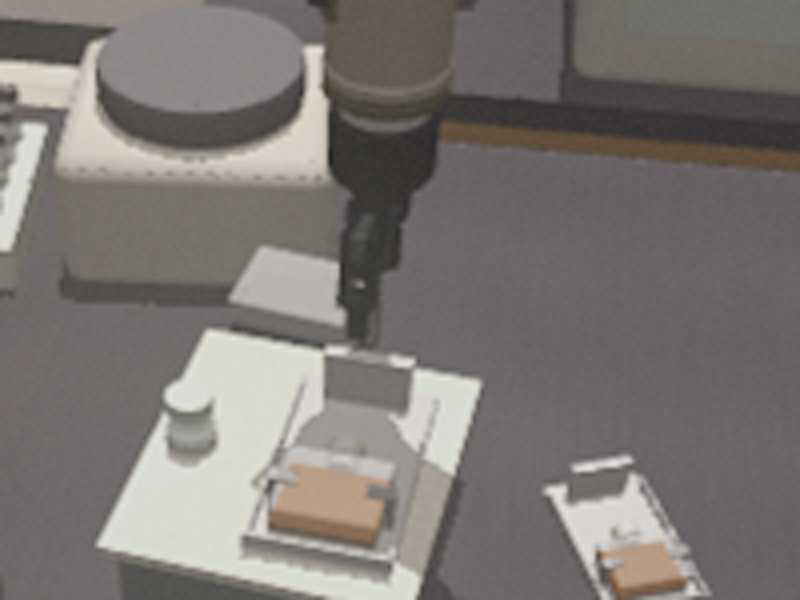

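The gripper sits squarely over the handle plate (crop (370,350)). I'll descend to the plate now.

Emit:
step_arm(moves=[{"dx":0,"dy":0,"dz":0.7,"rx":0,"ry":0,"rz":-0.12,"grip":1},{"dx":0,"dy":0,"dz":0.7,"rx":0,"ry":0,"rz":0,"grip":1},{"dx":0,"dy":0,"dz":0.7,"rx":0,"ry":0,"rz":0,"grip":1},{"dx":0,"dy":0,"dz":0.4,"rx":0,"ry":0,"rz":0,"grip":1},{"dx":0,"dy":0,"dz":0,"rx":0,"ry":0,"rz":0,"grip":1}])

```text
time: 6.97
eef_pos: [454.6, -292.7, 187.1]
orientation: [-179.9, 0.3, -5.7]
wrist_force: [-0.2, 0.3, -0.2]
finger_gap: 0.999
grasp_force: 0.0
```

Emit:
step_arm(moves=[{"dx":0,"dy":0,"dz":0,"rx":0,"ry":0,"rz":0,"grip":0},{"dx":0,"dy":0,"dz":0,"rx":0,"ry":0,"rz":0,"grip":-0.3},{"dx":0,"dy":0,"dz":0,"rx":0,"ry":0,"rz":0,"grip":-0.4},{"dx":0,"dy":0,"dz":0,"rx":0,"ry":0,"rz":0,"grip":-0.5},{"dx":0,"dy":0,"dz":0,"rx":0,"ry":0,"rz":0,"grip":-0.6}])

```text
time: 7.38
eef_pos: [457.3, -292.2, 190.8]
orientation: [180.0, -0.1, -5.6]
wrist_force: [-0.4, -0.2, -0.1]
finger_gap: 0.301
grasp_force: 0.0
```

Emit:
step_arm(moves=[{"dx":0,"dy":0,"dz":0,"rx":0,"ry":0,"rz":0,"grip":-0.7},{"dx":0,"dy":0,"dz":0,"rx":0,"ry":0,"rz":0,"grip":-0.8},{"dx":0,"dy":0,"dz":0,"rx":0,"ry":0,"rz":0,"grip":-1},{"dx":0,"dy":0,"dz":0,"rx":0,"ry":0,"rz":0,"grip":-1},{"dx":0,"dy":0,"dz":0,"rx":0,"ry":0,"rz":0,"grip":-1}])

```text
time: 7.8
eef_pos: [457.2, -292.5, 190.8]
orientation: [179.9, -0.1, -5.6]
wrist_force: [-1.8, -1.6, 5.7]
finger_gap: 0.132
grasp_force: 59.2
```

```bash
python3 - <<'E'
from h import *
p=ctrl.camera("top");save(p,"t2.png",(320,140,440,250),5)
st=ctrl.read_state();print(st["time"],st["eef_pos"],st["orientation"],st["wrist_force"],st["ft_torque"],st["finger_gap"],st["grasp_force"])
for n in ("top","side"):
  s=ctrl.camera(n)
  for k,z in dict(tray_nose=100,tray=100).items():
    for d in ctrl.spot_point(s,k)[:3]: print(n,k,round(d["p"],2),np.round(ray(s,d["position"],z)))
E
```

```text
7.85 [ 457.14955377 -292.56296318  190.77166594] [ 1.79930870e+02 -6.67156461e-02 -5.62215738e+00] [-1.19752153 -2.00908716  5.75517075] [-0.32857955  0.34183614  0.27940107] 0.1313097356408969 59.21140730381012
top tray_nose 0.84 [331. 251. 100.]
top tray_nose 0.79 [ 479. -111.  100.]
top tray_nose 0.6 [ 224. -191.  100.]
top tray 0.95 [ 467. -213.  100.]
top tray 0.92 [224. 289. 100.]
side tray_nose 0.74 [ 236. -113.  100.]
side tray_nose 0.65 [ 483. -116.  100.]
side tray_nose 0.65 [346. 312. 100.]
side tray 0.88 [ 262. -180.  100.]
side tray 0.71 [ 470. -217.  100.]
side tray 0.7 [471. -10. 100.]
```

View pics/t2.png

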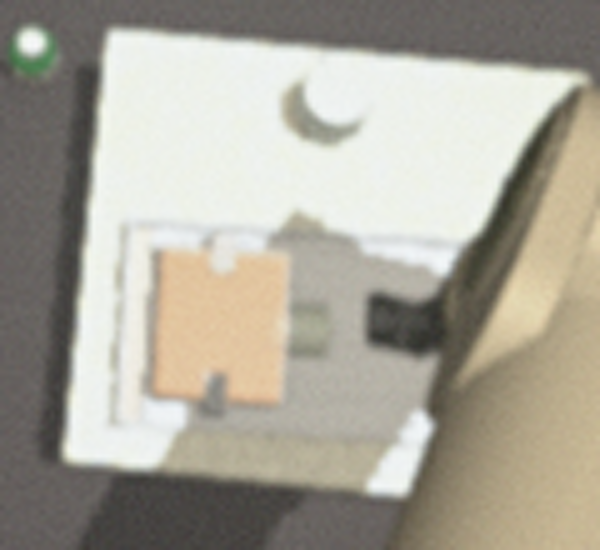

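The handle is gripped: pads shut at a 0.13 opening with 59 N. In the crop the fingers are at (405,325) and the tray's nose edge runs from (128,225) to (112,425). I'll slide now, turning by 3.2° onto the stage's axis.

Emit:
step_arm(moves=[{"dx":-0.01,"dy":-0.15,"dz":0,"rx":0,"ry":0,"rz":0.16,"grip":-1},{"dx":-0.01,"dy":-0.25,"dz":0,"rx":0,"ry":0,"rz":0.16,"grip":-1},{"dx":-0.01,"dy":-0.3,"dz":0,"rx":0,"ry":0,"rz":0.16,"grip":-1},{"dx":-0.01,"dy":-0.3,"dz":0,"rx":0,"ry":0,"rz":0.16,"grip":-1},{"dx":-0.01,"dy":-0.3,"dz":0,"rx":0,"ry":0,"rz":0.16,"grip":-1}])

```text
time: 8.57
eef_pos: [460.2, -254.7, 190.7]
orientation: [179.9, -0.1, -9.0]
wrist_force: [-2.4, -6.8, 4.4]
finger_gap: 0.127
grasp_force: 59.1
```

Emit:
step_arm(moves=[{"dx":0,"dy":-0.3,"dz":0,"rx":0,"ry":0,"rz":0,"grip":-1},{"dx":0,"dy":-0.3,"dz":0,"rx":0,"ry":0,"rz":0,"grip":-1},{"dx":0,"dy":-0.3,"dz":0,"rx":0,"ry":0,"rz":0,"grip":-1},{"dx":0,"dy":-0.2,"dz":0,"rx":0,"ry":0,"rz":0,"grip":-1},{"dx":0,"dy":0,"dz":0,"rx":0,"ry":0,"rz":0,"grip":-1}])

```text
time: 8.98
eef_pos: [465.9, -220.1, 190.8]
orientation: [180.0, -0.1, -8.8]
wrist_force: [-0.1, -0.7, 6.2]
finger_gap: 0.126
grasp_force: 59.4
```

```bash
python3 - <<'E'
from h import *
p=ctrl.camera("top");save(p,"t3.png",(190,135,410,250),3.6)
st=ctrl.read_state();print(st["time"],st["eef_pos"],st["orientation"],st["wrist_force"],st["ft_torque"],st["finger_gap"])
e=st["eef_pos"];print("off",e[0]*.988-e[1]*.1541,"s_nose_stage",e[0]*.1541+e[1]*.988+180-83.4)
E
```

```text
9.0333 [ 465.87990868 -220.18004773  190.72105346] [ 1.79992070e+02 -8.52723673e-02 -8.77843223e+00] [0.13649262 0.82677623 6.80063955] [0.05109857 0.17651379 0.02625952] 0.13127870786729803
off 494.21909513508433 s_nose_stage -49.145793230056825
```

View pics/t3.png

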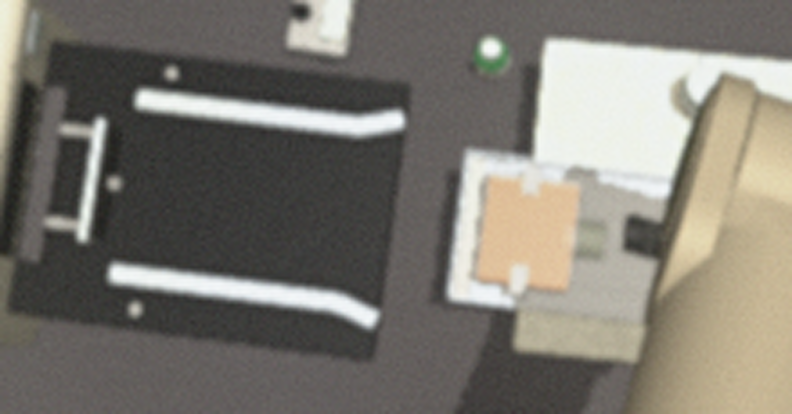

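The nose is out over the gap, with corners at crop (466,150) and (447,301). The guides' mouth lies between (404,120) and (377,320). Next I'll check the lateral offset.

```bash
python3 - <<'E'
from h import *
p=ctrl.camera("top")
f=lambda u,v,z:ray(p,(u/3.6+190,v/3.6+135),z)[:2]
n=np.array([.988,-.1541])
for z in(112,121):
    a,b=f(466,150,z),f(447,301,z);print(z,a,b,np.linalg.norm(a-b),"mid off",n@(a+b)/2,"ang",np.degrees(np.arctan2(*(a-b)[::-1]))+90)
m1=[f(404,120,110),f(377,320,110)];print("mouth",m1,n@(m1[0]+m1[1])/2)
for n_ in("top","side"):
  s=ctrl.camera(n_)
  for k,z in dict(tray_nose=100,tray=100,guides=98,stop=98,stage=0).items():
    for d in ctrl.spot_point(s,k)[:3]:
      w=ray(s,d["position"],z)[:2]
      if 440<w[0]<600: print(n_,k,round(d["p"],2),w,"off",n@w)
E
```

```text
112 [549.42569349 -50.36579554] [437.91606644 -33.80537765] 112.73262334685204 mid off 494.2322182997982 ang 81.55268280063937
121 [548.01392388 -50.64875259] [437.36430916 -34.21605608] 111.86317871603691 mid off 493.3156806302672 ang 81.55268280063939
mouth [array([573.63514686,  -4.67568801]), array([425.40427502,  18.04619291])] 492.4952770049448
top tray_nose 0.86 [501.34933012 -39.03346527] off 501.34819515826354
top tray 0.97 [ 481.65711108 -139.3884115 ] off 497.35697996248405
top guides 0.86 [502.47442301  33.23374912] off 491.3234091953688
top stop 0.65 [554.04994758 267.42462286] off 506.19121382107375
top stage 0.65 [ 5.11991223e+02 -2.57704476e-01] off 505.8870410687643
side tray_nose 0.74 [495.27068195 -36.07784098] off 494.88702906630203
side tray 0.88 [ 478.79869048 -131.28262457] off 493.2837586408421
side guides 0.56 [512.98072625  45.71101994] off 499.7808893571797
side stop 0.71 [545.5587547  267.53195478] off 497.7853754125607
```

Emit:
step_arm(moves=[{"dx":0,"dy":-0.2,"dz":0,"rx":0,"ry":0,"rz":0,"grip":-1},{"dx":0,"dy":-0.3,"dz":0,"rx":0,"ry":0,"rz":0,"grip":-1},{"dx":0,"dy":-0.3,"dz":0,"rx":0,"ry":0,"rz":0,"grip":-1},{"dx":0,"dy":-0.3,"dz":0,"rx":0,"ry":0,"rz":0,"grip":-1},{"dx":0,"dy":-0.2,"dz":0,"rx":0,"ry":0,"rz":0,"grip":-1}])

```text
time: 10.1
eef_pos: [471.6, -183.2, 190.8]
orientation: [179.9, -0.1, -8.9]
wrist_force: [-1.0, -7.6, 6.6]
finger_gap: 0.133
grasp_force: 59.3
```

Emit:
step_arm(moves=[{"dx":0,"dy":-0.2,"dz":0,"rx":0,"ry":0,"rz":0,"grip":-1},{"dx":0,"dy":-0.3,"dz":0,"rx":0,"ry":0,"rz":0,"grip":-1},{"dx":0,"dy":-0.3,"dz":0,"rx":0,"ry":0,"rz":0,"grip":-1},{"dx":0,"dy":-0.3,"dz":0,"rx":0,"ry":0,"rz":0,"grip":-1},{"dx":0,"dy":-0.2,"dz":0,"rx":0,"ry":0,"rz":0,"grip":-1}])

```text
time: 10.52
eef_pos: [477.7, -144.9, 191.0]
orientation: [179.9, -0.1, -8.9]
wrist_force: [-1.2, -8.1, 6.7]
finger_gap: 0.128
grasp_force: 59.5
```

Emit:
step_arm(moves=[{"dx":0,"dy":-0.2,"dz":0,"rx":0,"ry":0,"rz":0,"grip":-1},{"dx":0,"dy":-0.3,"dz":0,"rx":0,"ry":0,"rz":0,"grip":-1},{"dx":0,"dy":-0.3,"dz":0,"rx":0,"ry":0,"rz":0,"grip":-1},{"dx":0,"dy":-0.2,"dz":0,"rx":0,"ry":0,"rz":0,"grip":-1},{"dx":0,"dy":0,"dz":0,"rx":0,"ry":0,"rz":0,"grip":-1}])

```text
time: 10.93
eef_pos: [482.5, -114.2, 190.9]
orientation: [179.9, -0.1, -8.8]
wrist_force: [0.5, -2.2, 5.7]
finger_gap: 0.13
grasp_force: 59.3
```

```bash
python3 - <<'E'
from h import *
p=ctrl.camera("side");save(p,"s4.png",(220,130,400,300),3.5)
st=ctrl.read_state();print(st["time"],st["eef_pos"],st["orientation"],st["wrist_force"],st["ft_torque"])
e=st["eef_pos"];print("off",e[0]*.988-e[1]*.1541,"s_nose_stage",e[0]*.1541+e[1]*.988+180-83.4)
E
```

```text
10.9833 [ 482.48847676 -114.29025331  190.89413207] [ 1.79936059e+02 -1.17177676e-01 -8.81051045e+00] [-0.19645798 -1.78793075  6.33729888] [-0.96386001  0.21166329  0.06846921]
off 494.3107430767724 s_nose_stage 58.03270400201566
```

View pics/s4.png

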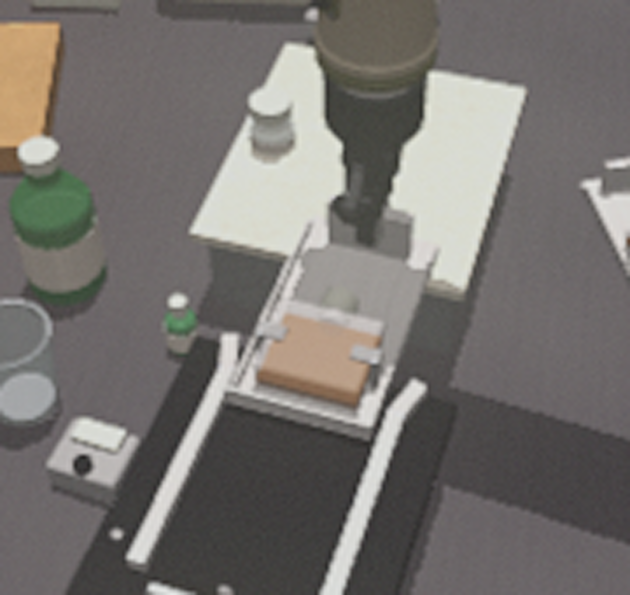

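The tray bridges the gap level. Its nose corners, at crop (228,395) and (370,432), are centred between the guides. I'll continue, then lower 2 mm once the tail clears the shelf.

Emit:
step_arm(moves=[{"dx":0,"dy":-0.2,"dz":0,"rx":0,"ry":0,"rz":0,"grip":-1},{"dx":0,"dy":-0.3,"dz":0,"rx":0,"ry":0,"rz":0,"grip":-1},{"dx":0,"dy":-0.3,"dz":0,"rx":0,"ry":0,"rz":0,"grip":-1},{"dx":0,"dy":-0.3,"dz":0,"rx":0,"ry":0,"rz":0,"grip":-1},{"dx":0,"dy":-0.2,"dz":0,"rx":0,"ry":0,"rz":0,"grip":-1}])

```text
time: 11.4
eef_pos: [488.1, -76.4, 190.6]
orientation: [179.9, -0.1, -8.9]
wrist_force: [-1.2, -6.0, 5.6]
finger_gap: 0.131
grasp_force: 59.1
```

Emit:
step_arm(moves=[{"dx":0,"dy":-0.2,"dz":0,"rx":0,"ry":0,"rz":0,"grip":-1},{"dx":0,"dy":-0.2,"dz":0,"rx":0,"ry":0,"rz":0,"grip":-1},{"dx":0,"dy":-0.2,"dz":0,"rx":0,"ry":0,"rz":0,"grip":-1},{"dx":0,"dy":0,"dz":0,"rx":0,"ry":0,"rz":0,"grip":-1},{"dx":0,"dy":0,"dz":0,"rx":0,"ry":0,"rz":0,"grip":-1}])

```text
time: 11.82
eef_pos: [490.3, -56.4, 189.3]
orientation: [-180.0, 0.1, -8.7]
wrist_force: [-0.0, 0.6, -4.4]
finger_gap: 0.132
grasp_force: 58.6
```

Emit:
step_arm(moves=[{"dx":0,"dy":-0.15,"dz":0.015,"rx":0,"ry":0,"rz":0,"grip":-1},{"dx":0,"dy":-0.15,"dz":0.015,"rx":0,"ry":0,"rz":0,"grip":-1},{"dx":0,"dy":-0.15,"dz":0.015,"rx":0,"ry":0,"rz":0,"grip":-1},{"dx":0,"dy":0,"dz":0.01,"rx":0,"ry":0,"rz":0,"grip":-1},{"dx":0,"dy":0,"dz":0,"rx":0,"ry":0,"rz":0,"grip":-1}])

```text
time: 12.23
eef_pos: [493.1, -43.3, 188.7]
orientation: [-180.0, -0.0, -8.8]
wrist_force: [-0.7, -0.0, 2.4]
finger_gap: 0.134
grasp_force: 59.6
```

```bash
python3 - <<'E'
from h import *
p=ctrl.camera("top");save(p,"t5.png",(190,135,350,250),4.5)
st=ctrl.read_state();print(st["time"],st["eef_pos"],st["orientation"],st["wrist_force"],st["ft_torque"])
e=st["eef_pos"];print("off",e[0]*.988-e[1]*.1541,"s_nose_stage",e[0]*.1541+e[1]*.988+180-83.4)
E
```

```text
12.2833 [493.07383995 -43.27807267 188.74513583] [-1.79944768e+02 -5.09556069e-02 -8.77206684e+00] [-0.18581363  1.03103378  1.8341434 ] [ 0.14335433  0.13442561 -0.04628601]
off 493.82610486478853 s_nose_stage 129.82394294137734
```

View pics/t5.png

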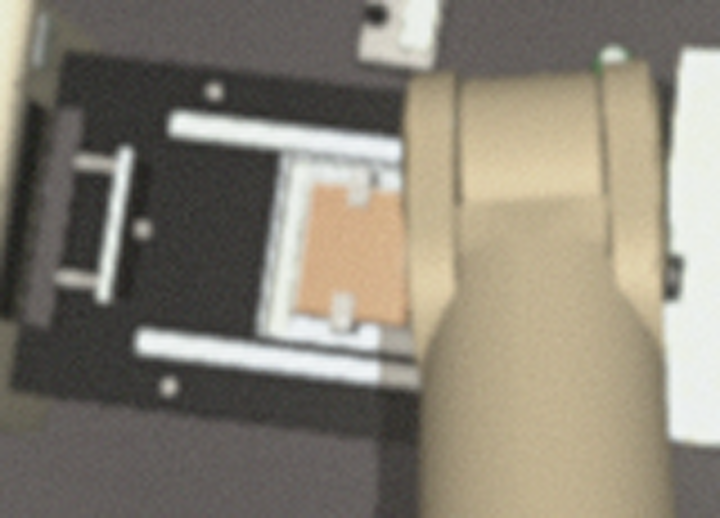

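The tray is on the stage and centred, with its nose at crop (268,245). What looks like the pin or buffer is near (145,230), roughly 65 to 80 mm ahead. I'll go on 54 mm, then slowly.

Emit:
step_arm(moves=[{"dx":0,"dy":-0.2,"dz":0,"rx":0,"ry":0,"rz":0,"grip":-1},{"dx":0,"dy":-0.25,"dz":0,"rx":0,"ry":0,"rz":0,"grip":-1},{"dx":0,"dy":-0.25,"dz":0,"rx":0,"ry":0,"rz":0,"grip":-1},{"dx":0,"dy":-0.25,"dz":0,"rx":0,"ry":0,"rz":0,"grip":-1},{"dx":0,"dy":-0.2,"dz":0,"rx":0,"ry":0,"rz":0,"grip":-1}])

```text
time: 12.7
eef_pos: [498.3, -10.7, 188.7]
orientation: [179.9, -0.1, -8.9]
wrist_force: [-1.4, -6.2, 3.1]
finger_gap: 0.133
grasp_force: 59.8
```

Emit:
step_arm(moves=[{"dx":0,"dy":-0.2,"dz":0,"rx":0,"ry":0,"rz":0,"grip":-1},{"dx":0,"dy":-0.2,"dz":0,"rx":0,"ry":0,"rz":0,"grip":-1},{"dx":0,"dy":-0.15,"dz":0,"rx":0,"ry":0,"rz":0,"grip":-1},{"dx":0,"dy":-0.1,"dz":0,"rx":0,"ry":0,"rz":0,"grip":-1},{"dx":0,"dy":0,"dz":0,"rx":0,"ry":0,"rz":0,"grip":-1}])

```text
time: 13.12
eef_pos: [501.4, 9.1, 188.7]
orientation: [180.0, -0.1, -8.8]
wrist_force: [-0.1, -3.8, 3.5]
finger_gap: 0.129
grasp_force: 59.8
```

```bash
python3 - <<'E'
from h import *
p=ctrl.camera("top");save(p,"t6.png",(190,150,310,240),6)
st=ctrl.read_state();print(st["time"],st["eef_pos"],st["orientation"],st["wrist_force"],st["ft_torque"])
e=st["eef_pos"];print("off",e[0]*.988-e[1]*.1541,"s_nose_stage",e[0]*.1541+e[1]*.988+180-83.4)
E
```

```text
13.1667 [501.39789942   9.0896786  188.75316648] [ 1.79996873e+02 -6.84222306e-02 -8.83659960e+00] [-0.12498206 -1.87066039  3.06667782] [-0.62257862 -0.02016283 -0.06720056]
off 493.9804051567246 s_nose_stage 182.8460187602843
```

View pics/t6.png

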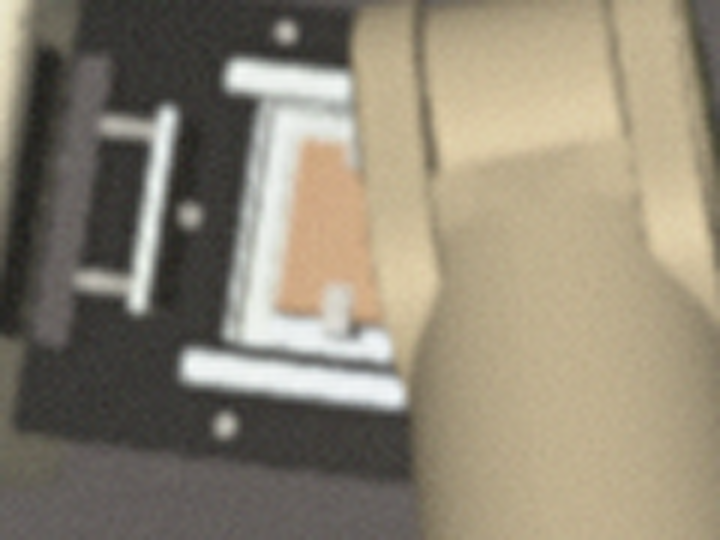

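The nose is at crop (240,220) and the pin tip near (198,215), so contact is about 17 mm ahead and the rubber about 25 mm.

Emit:
step_arm(moves=[{"dx":0,"dy":-0.15,"dz":0,"rx":0,"ry":0,"rz":0,"grip":-1},{"dx":0,"dy":-0.15,"dz":0,"rx":0,"ry":0,"rz":0,"grip":-1},{"dx":0,"dy":-0.1,"dz":0,"rx":0,"ry":0,"rz":0,"grip":-1},{"dx":0,"dy":-0.05,"dz":0,"rx":0,"ry":0,"rz":0,"grip":-1},{"dx":0,"dy":-0.05,"dz":0,"rx":0,"ry":0,"rz":0,"grip":-1}])

```text
time: 13.58
eef_pos: [503.6, 22.8, 188.8]
orientation: [179.9, -0.1, -8.9]
wrist_force: [-2.1, -8.3, 5.1]
finger_gap: 0.133
grasp_force: 60.1
```

Emit:
step_arm(moves=[{"dx":0,"dy":-0.03,"dz":0,"rx":0,"ry":0,"rz":0,"grip":-1},{"dx":0,"dy":-0.03,"dz":0,"rx":0,"ry":0,"rz":0,"grip":-1},{"dx":0,"dy":-0.03,"dz":0,"rx":0,"ry":0,"rz":0,"grip":-1}])

```text
time: 13.83
eef_pos: [504.0, 25.2, 188.7]
orientation: [179.9, -0.1, -8.9]
wrist_force: [-0.8, -7.2, 5.3]
finger_gap: 0.132
grasp_force: 60.1
```

Emit:
step_arm(moves=[{"dx":0,"dy":-0.03,"dz":0,"rx":0,"ry":0,"rz":0,"grip":-1},{"dx":0,"dy":-0.03,"dz":0,"rx":0,"ry":0,"rz":0,"grip":-1}])

```text
time: 14.0
eef_pos: [504.3, 27.0, 188.8]
orientation: [179.9, -0.1, -8.9]
wrist_force: [-1.8, -7.2, 4.9]
finger_gap: 0.131
grasp_force: 60.1
```

Emit:
step_arm(moves=[{"dx":0,"dy":-0.03,"dz":0,"rx":0,"ry":0,"rz":0,"grip":-1},{"dx":0,"dy":-0.03,"dz":0,"rx":0,"ry":0,"rz":0,"grip":-1}])

```text
time: 14.17
eef_pos: [504.5, 28.8, 188.7]
orientation: [179.9, -0.1, -8.9]
wrist_force: [-1.0, -8.1, 5.5]
finger_gap: 0.13
grasp_force: 60.1
```

Emit:
step_arm(moves=[{"dx":0,"dy":-0.03,"dz":0,"rx":0,"ry":0,"rz":0,"grip":-1},{"dx":0,"dy":-0.03,"dz":0,"rx":0,"ry":0,"rz":0,"grip":-1}])

```text
time: 14.33
eef_pos: [504.8, 30.5, 188.7]
orientation: [179.9, -0.1, -8.9]
wrist_force: [0.7, -6.7, 4.7]
finger_gap: 0.13
grasp_force: 60.1
```

Emit:
step_arm(moves=[{"dx":0,"dy":-0.03,"dz":0,"rx":0,"ry":0,"rz":0,"grip":-1},{"dx":0,"dy":-0.03,"dz":0,"rx":0,"ry":0,"rz":0,"grip":-1}])

```text
time: 14.5
eef_pos: [505.1, 32.2, 188.7]
orientation: [179.9, -0.1, -8.9]
wrist_force: [-1.2, -8.2, 5.8]
finger_gap: 0.13
grasp_force: 60.1
```

Emit:
step_arm(moves=[{"dx":0,"dy":-0.03,"dz":0,"rx":0,"ry":0,"rz":0,"grip":-1}])

```text
time: 14.58
eef_pos: [505.2, 33.1, 188.7]
orientation: [179.9, -0.1, -8.9]
wrist_force: [-0.8, -8.5, 5.7]
finger_gap: 0.133
grasp_force: 60.1
```

Emit:
step_arm(moves=[{"dx":0,"dy":-0.03,"dz":0,"rx":0,"ry":0,"rz":0,"grip":-1}])

```text
time: 14.67
eef_pos: [505.4, 34.0, 188.8]
orientation: [179.9, -0.1, -8.9]
wrist_force: [-0.9, -7.5, 6.0]
finger_gap: 0.129
grasp_force: 60.2
```

Emit:
step_arm(moves=[{"dx":0,"dy":-0.03,"dz":0,"rx":0,"ry":0,"rz":0,"grip":-1}])

```text
time: 14.75
eef_pos: [505.5, 34.9, 188.8]
orientation: [179.9, -0.1, -8.9]
wrist_force: [-1.5, -8.5, 4.9]
finger_gap: 0.129
grasp_force: 60.2
```

Emit:
step_arm(moves=[{"dx":0,"dy":-0.03,"dz":0,"rx":0,"ry":0,"rz":0,"grip":-1}])

```text
time: 14.83
eef_pos: [505.6, 35.7, 188.7]
orientation: [179.9, -0.1, -8.9]
wrist_force: [-1.6, -8.0, 5.7]
finger_gap: 0.129
grasp_force: 60.2
```

Emit:
step_arm(moves=[{"dx":0,"dy":-0.03,"dz":0,"rx":0,"ry":0,"rz":0,"grip":-1}])

```text
time: 14.92
eef_pos: [505.8, 36.6, 188.7]
orientation: [179.9, -0.1, -8.9]
wrist_force: [-1.1, -7.6, 5.8]
finger_gap: 0.129
grasp_force: 60.2
```

Emit:
step_arm(moves=[{"dx":0,"dy":-0.03,"dz":0,"rx":0,"ry":0,"rz":0,"grip":-1}])

```text
time: 15.0
eef_pos: [505.9, 37.4, 188.7]
orientation: [179.9, -0.1, -8.9]
wrist_force: [-1.8, -9.4, 6.4]
finger_gap: 0.132
grasp_force: 60.3
```

Emit:
step_arm(moves=[{"dx":0,"dy":-0.03,"dz":0,"rx":0,"ry":0,"rz":0,"grip":-1}])

```text
time: 15.08
eef_pos: [505.9, 37.6, 188.7]
orientation: [179.8, -0.0, -9.0]
wrist_force: [-2.1, -11.9, 7.6]
finger_gap: 0.129
grasp_force: 60.4
```

Emit:
step_arm(moves=[{"dx":0,"dy":-0.02,"dz":0,"rx":0,"ry":0,"rz":0,"grip":-1},{"dx":0,"dy":0,"dz":0,"rx":0,"ry":0,"rz":0,"grip":-1}])

```text
time: 15.25
eef_pos: [506.0, 37.8, 188.8]
orientation: [179.8, -0.0, -9.0]
wrist_force: [-3.0, -12.4, 7.3]
finger_gap: 0.127
grasp_force: 60.4
```

Emit:
step_arm(moves=[{"dx":0,"dy":-0.03,"dz":0,"rx":0,"ry":0,"rz":0,"grip":-1},{"dx":0,"dy":0,"dz":0,"rx":0,"ry":0,"rz":0,"grip":-1}])

```text
time: 15.42
eef_pos: [506.1, 38.1, 188.8]
orientation: [179.8, -0.0, -9.0]
wrist_force: [-3.7, -13.0, 7.7]
finger_gap: 0.126
grasp_force: 60.5
```

Emit:
step_arm(moves=[{"dx":0,"dy":-0.04,"dz":0,"rx":0,"ry":0,"rz":0,"grip":-1},{"dx":0,"dy":-0.02,"dz":0,"rx":0,"ry":0,"rz":0,"grip":-1},{"dx":0,"dy":0,"dz":0,"rx":0,"ry":0,"rz":0,"grip":-1},{"dx":0,"dy":0,"dz":0,"rx":0,"ry":0,"rz":0,"grip":-1}])

```text
time: 15.75
eef_pos: [506.2, 38.6, 188.8]
orientation: [179.7, -0.0, -9.1]
wrist_force: [-4.8, -16.3, 8.5]
finger_gap: 0.134
grasp_force: 60.8
```

Emit:
step_arm(moves=[{"dx":0,"dy":0,"dz":0,"rx":0,"ry":0,"rz":0,"grip":-1},{"dx":0,"dy":0,"dz":0,"rx":0,"ry":0,"rz":0,"grip":-1},{"dx":0,"dy":0.03,"dz":0,"rx":0,"ry":0,"rz":0,"grip":-1},{"dx":0,"dy":0.02,"dz":0,"rx":0,"ry":0,"rz":0,"grip":-1},{"dx":0,"dy":0,"dz":0,"rx":0,"ry":0,"rz":0,"grip":-1}])

```text
time: 16.17
eef_pos: [506.2, 38.4, 188.8]
orientation: [179.8, -0.0, -9.0]
wrist_force: [-3.4, -13.2, 7.4]
finger_gap: 0.132
grasp_force: 60.5
```

Emit:
step_arm(moves=[{"dx":0,"dy":0.04,"dz":-0.02,"rx":0,"ry":0,"rz":0,"grip":-1},{"dx":0,"dy":0.04,"dz":-0.02,"rx":0,"ry":0,"rz":0,"grip":-1},{"dx":0,"dy":0,"dz":0,"rx":0,"ry":0,"rz":0,"grip":-1}])

```text
time: 16.42
eef_pos: [505.5, 37.8, 189.1]
orientation: [179.9, 0.0, -8.9]
wrist_force: [0.4, -6.6, -1.4]
finger_gap: 0.129
grasp_force: 59.3
```

Emit:
step_arm(moves=[{"dx":0,"dy":0.02,"dz":0.01,"rx":0,"ry":0,"rz":0,"grip":-1},{"dx":0,"dy":0,"dz":0,"rx":0,"ry":0,"rz":0,"grip":-0.6},{"dx":0,"dy":0,"dz":0,"rx":0,"ry":0,"rz":0,"grip":-0.4},{"dx":0,"dy":0,"dz":0,"rx":0,"ry":0,"rz":0,"grip":0},{"dx":0,"dy":0,"dz":0,"rx":0,"ry":0,"rz":0,"grip":0.4}])

```text
time: 16.83
eef_pos: [505.5, 39.7, 189.2]
orientation: [-180.0, 0.0, -8.8]
wrist_force: [-0.3, 0.3, 0.5]
finger_gap: 0.57
grasp_force: 0.0
```

```bash
python3 - <<'E'
from h import *
st=ctrl.read_state();print(st["time"],st["eef_pos"],st["wrist_force"],st["finger_gap"],st["grasp_force"])
n=np.array([.988,-.1541]);u=np.array([.1541,.988])
for n_ in("top","side"):
  s=ctrl.camera(n_)
  for k,z in dict(tray_nose=98,tray=98,tray_handle=132).items():
    for d in ctrl.spot_point(s,k)[:3]:
      w=ray(s,d["position"],z)[:2]
      if 440<w[0]<600: print(n_,k,round(d["p"],2),w,"off",n@w,"stage x",u@w-83.4)
E
```

```text
16.8333 [505.53540726  39.66429311 189.18584393] [-0.30364156  0.33312001  0.54514709] 0.5704918360811332 0.0
top tray_nose 0.75 [541.01812174 214.3010133 ] off 501.5021181326453 stage x 211.70029369960818
top tray 0.62 [511.15916239  43.36115757] off 498.3432980633772 stage x 38.210450603060096
side tray_nose 0.74 [542.4169826  209.99360829] off 503.54796377210164 stage x 207.66014200606074
side tray 0.61 [523.26492238 116.47571898] off 499.0368350205597 stage x 112.31313489462352
side tray_handle 0.93 [508.98623437  35.8327247 ] off 497.35657667945856 stage x 30.43751071523438
```

Emit:
step_arm(moves=[{"dx":0,"dy":0,"dz":0,"rx":0,"ry":0,"rz":0,"grip":1},{"dx":0,"dy":0,"dz":0,"rx":0,"ry":0,"rz":0,"grip":1},{"dx":0,"dy":0,"dz":-0.2,"rx":0,"ry":0,"rz":0,"grip":1},{"dx":0,"dy":0,"dz":-0.5,"rx":0,"ry":0,"rz":0,"grip":1},{"dx":0,"dy":0,"dz":-0.7,"rx":0,"ry":0,"rz":0,"grip":1}])

```text
time: 17.65
eef_pos: [504.6, 38.9, 230.5]
orientation: [180.0, 0.2, -8.8]
wrist_force: [0.9, 0.5, 1.4]
finger_gap: 1.0
grasp_force: 0.0
```

Emit:
step_arm(moves=[{"dx":0,"dy":0,"dz":-0.8,"rx":0,"ry":0,"rz":0,"grip":1},{"dx":0,"dy":0,"dz":-0.8,"rx":0,"ry":0,"rz":0,"grip":1},{"dx":0,"dy":0.7,"dz":-0.5,"rx":0,"ry":0,"rz":0,"grip":1},{"dx":0,"dy":0.9,"dz":0,"rx":0,"ry":0,"rz":0,"grip":1},{"dx":0,"dy":0.9,"dz":0,"rx":0,"ry":0,"rz":0,"grip":1}])

```text
time: 18.07
eef_pos: [494.5, -35.3, 296.2]
orientation: [-180.0, -0.2, -8.7]
wrist_force: [0.1, -1.1, -0.8]
finger_gap: 1.003
grasp_force: 0.0
```

Emit:
step_arm(moves=[{"dx":0,"dy":0.9,"dz":0,"rx":0,"ry":0,"rz":0,"grip":1},{"dx":0,"dy":0.9,"dz":0,"rx":0,"ry":0,"rz":0,"grip":1},{"dx":0,"dy":0.6,"dz":0,"rx":0,"ry":0,"rz":0,"grip":1},{"dx":0,"dy":0,"dz":0,"rx":0,"ry":0,"rz":0,"grip":1},{"dx":0,"dy":0,"dz":0,"rx":0,"ry":0,"rz":0,"grip":1}])

```text
time: 18.48
eef_pos: [482.8, -107.3, 294.6]
orientation: [-180.0, -0.0, -9.0]
wrist_force: [-0.1, 0.3, -0.1]
finger_gap: 1.0
grasp_force: 0.0
```

```bash
python3 - <<'E'
from h import *
st=ctrl.read_state();print(st["time"],st["eef_pos"],st["wrist_force"])
p=ctrl.camera("top");f=lambda q:[(round(d["p"],2),np.round(d["position"],1).tolist()) for d in q[:3]]
for k in("plunger","stop","tray_nose","tray"):print(k,f(ctrl.spot_point(p,k)))
g=cv2.cvtColor(p["img"],cv2.COLOR_RGB2GRAY)
print(g[175:195:2,205:240])  # gap between carriage bar, buffer and nose
E
```

```text
18.4833 [ 482.81584053 -107.33063601  294.58298228] [-0.12681786  0.25004731 -0.14623991]Traceback (most recent call last):
  File "<stdin>", line 4, in <module>
ValueError: it knows: beaker, counter, guides, jar, reagent, shelf, stage, stop, tip_box, tray, tray_handle, tray_nose, tray_tail, vial
```

```bash
python3 - <<'E'
from h import *
p=ctrl.camera("top")
g=cv2.cvtColor(p["img"],cv2.COLOR_RGB2GRAY).astype(int)
n=np.array([.988,-.1541]);u=np.array([.1541,.988])
# profile along the lane at buffer height (z=119), averaged across the buffer's width
for s in range(196,236,2):
    v=[]
    for o in list(range(-34,-12,4))+list(range(14,36,4)):
        w=(493.8+o)*n+(s+83.4)*u; c=proj(p,(*w,119)); v.append(cv2.getRectSubPix(g.astype(np.float32),(1,1),(float(c[0]),float(c[1])))[0,0])
    print(s,round(np.mean(v)),end="; ")
st=ctrl.read_state();print(st["time"],[(round(d["p"],2),np.round(d["position"])) for d in ctrl.spot_point(p,"tray")])
E
```

```text
196 222; 198 228; 200 233; 202 232; 204 217; 206 190; 208 176; 210 175; 212 156; 214 116; 216 76; 218 78; 220 120; 222 178; 224 217; 226 220; 228 188; 230 142; 232 102; 234 84; 18.5833 [(0.89, array([401., 287.])), (0.65, array([256., 191.])), (0.6, array([192., 307.]))]
```

```bash
python3 -c "
from plant import ctrl
print(ctrl.finish_job())"
```

```text
the job is handed in; nothing more can be done
None
```

I slid the tray level across the gap, pressed it against the buffer with an estimated 8 to 9 N, and released it flat on the stage. The job is handed in, but no verdict came back and the plunger can't be read, so the final contact is judged from wrist forces and the camera.

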